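# Draw out the drainer's sticking wing and stand the tumbler on it

### The job

Make room on the bamboo drainer for the washed orange tumbler: draw out the drainer's pull-out wing by its end bar until you feel it bind in its swollen groove, without forcing it, then ease it back about a finger's width (15 mm) so that it runs free again. Then lift the tumbler over and stand it, still mouth down, on the wing's slats, and leave the plates and everything else as they are.

Things in the scene. Friction and masses are not known exactly. Their poses are not given: they have to be found in the camera images.
- wing (a joint): How far the pull-out wing is drawn out, m: 0 home, more is further out; starts at 0 to 0.03, track ends at 0.20. Steady drag of 2 N; it stays where left. Somewhere from 0.108 to 0.175 (different each time, unseen) its groove is swollen: from there resistance climbs about 1.5 N per further mm. A careful hand stops at 6 to 12 N of pull; above about 18 N it is being forced.
- wing_grip (a point): Middle of the top edge of the wing's end bar: bamboo, 240 mm long (along this point's x), 18 mm thick (y), 60 mm tall, top 84 mm above the table. The wing slides out along this point's -y. Fingers can straddle the bar from above: behind it (+y) is an open finger gap, 40 mm to the first slat and, with the wing home, 40 mm to the drainer's frame (68 mm high there, 82 mm further in).
- wing_deck (a point): The place for the tumbler, on top of the wing's slats, 52 mm above the table, mid-width, 89 mm behind the end bar's middle (+y); axes as wing_grip. Slats (14 mm wide, 8 mm apart, 202 mm long along x) reach from 40 mm in front of this point back into the drainer. The point is under the drainer's frame while the wing is home and comes clear as it is drawn out.
- drainer: Bamboo dish drainer, 260 mm (x) by 360 mm (y), fixed to the spot by its weight and rubber feet; origin at the middle of its underside, on the table. Low slotted frame 82 mm high with two rows of dowels to 160 mm, which begin 60 mm in from the end where the wing comes out (-y).
- tumbler_mid (a point): Centre, half-way up (55 mm), of the washed orange plastic tumbler, which stands mouth down on the open table: 110 mm tall, a cone 74 mm across at its mouth (below) and 52 mm at its closed end (on top); about 56 mm across 25 mm below the top. 50 to 100 g. Its z points up while it stands so.
- tumbler: The tumbler; origin at the centre of its mouth, on the table at the start.
- plate0: Red clay plate, 190 mm across, standing on edge across the drainer 180 mm from its wing end; origin at its centre, 164 mm up. To be left alone.
- plate1: The second such plate, 78 mm further in. To be left alone.
- press: Bystander: cast metal tortilla press, two 200 mm discs with a lever on top, 90 mm high, 3 kg; origin under its centre, the lever's free end 205 mm out along x.
- pot: Bystander: dark ceramic chocolate pot with a loop handle, 132 mm wide, 180 mm high; origin under its centre.
- molinillo: Bystander: turned wooden chocolate whisk, 335 mm long, lying on the table; origin under the neck of its head, the head pointing along x.

How it is judged:
By the outcome, as a careful person would: the job done as asked, in the order asked, and still so for the second after the job is handed in, with the robot touching nothing.
It also fails if it takes over 61 s, if anything falls off the work surface, if the arm or the gripper's body presses on something with over 40 N, if the wrist force passes 120 N, or if a joint passes its speed limit or range.

### The arm

A 6-joint arm with a two-finger parallel gripper is mounted at the origin on the work surface. World frame = base frame: x ahead of the robot, y to its left, z up, the work surface at z = 0. Lengths are in mm, angles in rad, forces in N, time in s.
With the tool pointing down it reaches from about 300 to 775 mm from the base axis. Payload 14.6 kg.
Tool frame: the origin (TCP) lies between the finger pads; the fingertips stand 22 mm ahead of it and the grasp point (between the pads) lies 3 mm ahead of it (manip.tcp_to_tips is the distance from the TCP to the fingertips, in mm); y points along the fingers, z is the direction in which the jaws open and shut, and the axes are right-handed (so a half turn about y gives the same grasp; the last joint's range is limited). The gripper opens to 94 mm and grips with 3 to 60 N. Pads are 16 mm wide; open, the fingers measure 119 mm over their backs; the gripper's body (75 mm by 177 mm) begins 78 mm behind the grasp point.
Start: joints at [1.107, 0.3, 1.521, -0, 1.321, -0.067], TCP at [212.554, 507.257, 227.446] pointing down, gripper open.
Joint ranges: [-3.03, 3.03], [-0.79, 2.21], [0.23, 2.52], [-1.04, 4.18], [0, 3.07], [-2.55, 2.55]. Speed limits (rad/s): [2.22, 2.22, 2.57, 3.14, 3.14, 3.14].

### API

Orientations are given as [roll, pitch, yaw] about the fixed x, y, z axes, in that order (R = Rz(yaw) Ry(pitch) Rx(roll)).
In Python, from cell import manip gives the robot as it stands.
- The arm moves only by the shell command python3 -m jog 'ROWS' [OPENING] [FORCE]. ROWS is JSON, one flat list of numbers, 6 for each row, row after row: the shift along the tool's x, y, z in mm, then the turn, a rotation vector about the tool's x, y, z in degrees. A call has 1 to 10 rows; each row is the pose to reach, as a shift and turn from the pose commanded when the call began, along the tool's axes at that moment; what a row does not reach only later rows make up. A row lasts 1/12 s, in which the tool goes at most 41.7 mm and 7.16 degrees, less where a joint would pass 70% of its speed; a pose out of reach is approached as far as the arm can. A call with a gripper value outside its range is refused whole. OPENING is the finger opening in mm, from 0 to 94, set as the call begins (- or left out, the last holds). The fingers move at their own pace and stop on an object; FORCE is the grip in N (left out, the last holds). Time passes only in rows, so rows that repeat a pose let the fingers close. It gives the time, the measured TCP pose, the force and the opening at its end, in the units of the state.
- manip.read_state(): the state, without advancing time (a new reading comes with each control period).
- manip.camera(name): name is "side" or "top" or "wrist"; returns a dict with "img" (420x560x3 uint8, red, green, blue), "intrinsics" (3x3 intrinsics, pixels), "origin" and "orientation" of the camera in the world. Camera axes: x right, y down, z forward; pixel columns grow to the right and rows downward; lengths in mm; the calibration is good to about 2 mm. A picture is of the moment at which its call begins. There is no depth.
- manip.sign_off(): hands the job in, once; it reports no verdict.
Trained networks look in a picture, given as the dict that the camera call returned (one of the last four; its "shot" number tells which), for a name from the list of things; names that differ only in an ending like _2 or _b are one class to them, and where a whole thing is asked for, a point or a joint stands for the part that bears it (a point fixed in the world has none). Each returns a list of dicts, best first, with "score" (0 to 1); they miss things now and then, are a little off and sometimes report something else, mostly with a low value. They report only what shows in the picture. A call takes as long as a camera call.
- manip.masks_of(thing, picture): "pixels" (420x560 bool, what is visible of it) and "xy" ([column, row] in pixels, amid what is visible of it).
- manip.tip_of(thing, picture): "xy" ([column, row] in pixels: a listed point, or the origin of a listed thing).
The state is a dict: "clock": time; "joints": joint angles; "qd": joint speeds; "effort": joint torques, N m; "eef_pos": TCP position; "eef_rot": TCP orientation; "wrist_force": force on the tool from outside, world axes, zero at the start; "moment": the same for the moment, N m; "finger_gap": finger opening in mm.
Only numpy, scipy, OpenCV 4.12 (cv2) and the standard library are available. Lean on these libraries where they do the work, as an engineer would, in place of code of your own. Each camera call takes 0.05 s, during which the arm holds its last target.

## Working session

There is one attempt and no reset: what is moved stays moved. The work goes in short steps, Python scripts to look and compute and a shell command to move; the robot and the scene stay as the last step left them, time stands still between calls to the robot, and variables do not carry over. Pictures are saved under pics/ and viewed, and the job is handed in when it is done.

```bash
mkdir -p pics; ls
cat > h.py <<'E'
import numpy as np, cv2
from cell import manip
from scipy.spatial.transform import Rotation as R
def Rc(c):
    o=np.array(c["orientation"]); 
    return o if o.shape==(3,3) else R.from_euler('xyz',o).as_matrix()
def ray(c,xy):
    K=np.array(c["intrinsics"]); d=Rc(c)@np.linalg.inv(K)@np.array([xy[0],xy[1],1.]); return np.array(c["origin"],float),d/np.linalg.norm(d)
def onz(c,xy,z):
    o,d=ray(c,xy); return o+d*(z-o[2])/d[2]
def proj(c,p):
    q=Rc(c).T@(np.array(p,float)-np.array(c["origin"])); u=np.array(c["intrinsics"])@q; return u[:2]/u[2]
def save(c,n): cv2.imwrite(n,c["img"][:,:,::-1])
def tri(c1,x1,c2,x2):
    o1,d1=ray(c1,x1);o2,d2=ray(c2,x2)
    A=np.stack([d1,-d2],1); s=np.linalg.lstsq(A,o2-o1,rcond=None)[0]
    a=o1+d1*s[0];b=o2+d2*s[1]; return (a+b)/2,np.linalg.norm(a-b)
E
python3 - <<'E'
from h import *
s=manip.read_state(); print(s)
t=manip.camera("top"); sd=manip.camera("side")
for c,n in((t,'top'),(sd,'side')): save(c,f'pics/{n}0.png'); print(n,c["origin"],c["orientation"],c["intrinsics"])
for th in ["wing_grip","wing_deck","tumbler_mid","tumbler","drainer","plate0","plate1","press","pot","molinillo"]:
    a=manip.tip_of(th,t)[:2]; b=manip.tip_of(th,sd)[:2]
    print(th,[(x["xy"],round(x["score"],2)) for x in a],[(x["xy"],round(x["score"],2)) for x in b])
    if a and b: print("   tri",*tri(t,a[0]["xy"],sd,b[0]["xy"]))
E
```

```text
pics
{'clock': 0.0, 'joints': array([ 1.10739745e+00,  3.00497162e-01,  1.52159938e+00,  6.21389186e-05,
        1.32070921e+00, -6.66215287e-02]), 'qd': array([-2.51018667e-03,  1.60275617e-04, -2.38241531e-03,  1.65377667e-05,
        4.16533293e-04,  7.95771261e-04]), 'effort': array([-1.33358819e-03, -5.31824470e+01, -3.52719426e+01,  7.06800004e-02,
        2.45752058e-02, -8.07385049e-05]), 'eef_pos': array([212.43595121, 507.05054668, 226.86428313]), 'eef_rot': array([-1.57200273e+00,  1.40812354e-04, -3.96792846e-01]), 'wrist_force': array([ 0.6727913 ,  0.04883057, -0.93965689]), 'moment': array([-0.00689365,  0.02322735, -0.02002551]), 'finger_gap': 93.88321556246805}
top [ 195.46663747 -103.60077185 1613.58822382] [-2.94422769 -0.00622808 -1.54574117] [[498.00170773   0.         280.38883033]
 [  0.         498.00170773 211.49214214]
 [  0.           0.           1.        ]]
side [   66.65451691 -1050.97125839  1145.68775029] [-2.35800222  0.01291663 -0.43776911] [[445.94308316   0.         277.62656298]
 [  0.         445.94308316 207.26762569]
 [  0.           0.       
[... 748 characters left out ...]
5], 0.76), ([228.9, 126.8], 0.68)]
   tri [502.99235661 339.95939132  63.96593975] 11.486470422750182
plate1 [([139.5, 210.4], 0.95), ([165.2, 213.2], 0.55)] [([234.0, 142.5], 0.76), ([228.9, 126.8], 0.68)]
   tri [502.99235661 339.95939132  63.96593975] 11.486470422750182
press [([220.2, 222.4], 0.61)] [([342.2, 351.7], 0.67), ([233.6, 140.4], 0.63)]
   tri [  946.38547283   229.50437666 -1853.6416366 ] 339.0090801851337
pot [([360.7, 278.6], 0.78)] [([261.2, 309.2], 0.92), ([236.3, 171.6], 0.7)]
   tri [ 309.59731925 -371.39862903   -4.68099042] 9.23771462327606
molinillo [([361.9, 166.6], 0.73)] [([362.4, 265.2], 0.55)]
   tri [ 671.06136286 -372.66873157   10.31132765] 10.995025963159328
```

View pics/top0.png

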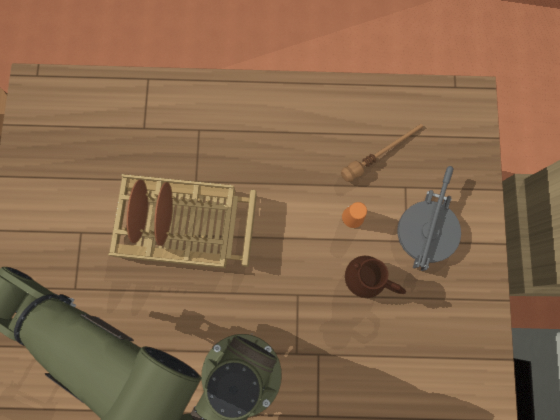

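View pics/side0.png

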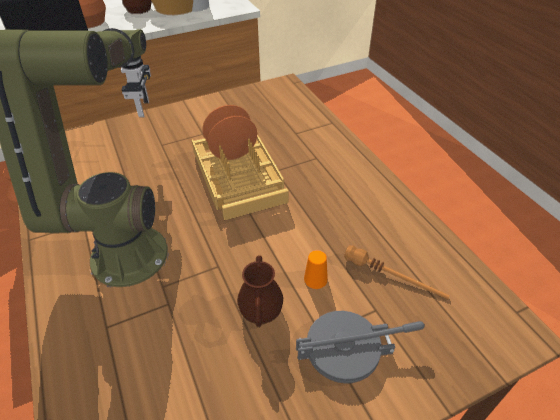

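The top view shows the end bar from about (252,193) to (247,262) and the tumbler at (354,214). In the side view the bar runs from about (222,208) to (287,198) and the tumbler is at (316,270). I'll zoom in to measure both.

Run:
```python
import cv2
a=cv2.imread('pics/top0.png')[165:285,100:270]; b=cv2.imread('pics/side0.png')[110:220,180:300]
cv2.imwrite('pics/top0z.png',cv2.resize(a,None,fx=4.7,fy=4.7,interpolation=2)); cv2.imwrite('pics/side0z.png',cv2.resize(b,None,fx=5,fy=5,interpolation=2))
```

```text
(no output)
```

View pics/top0z.png

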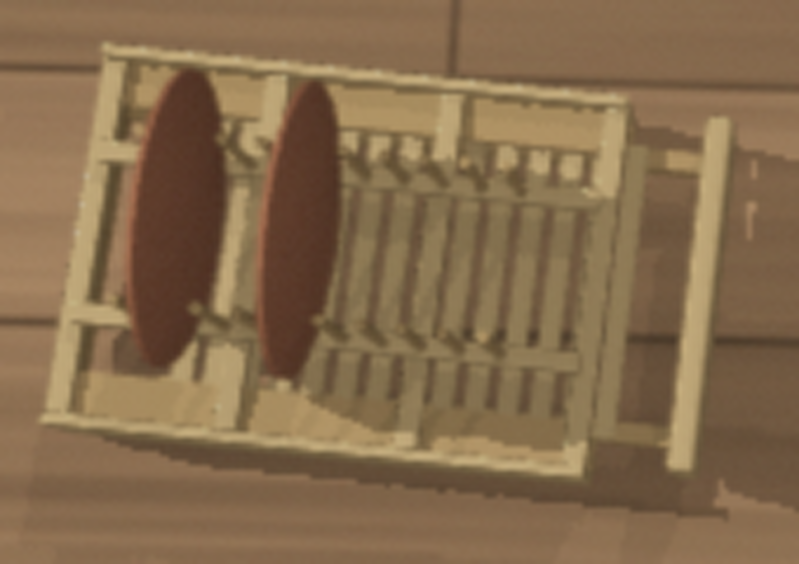

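View pics/side0z.png

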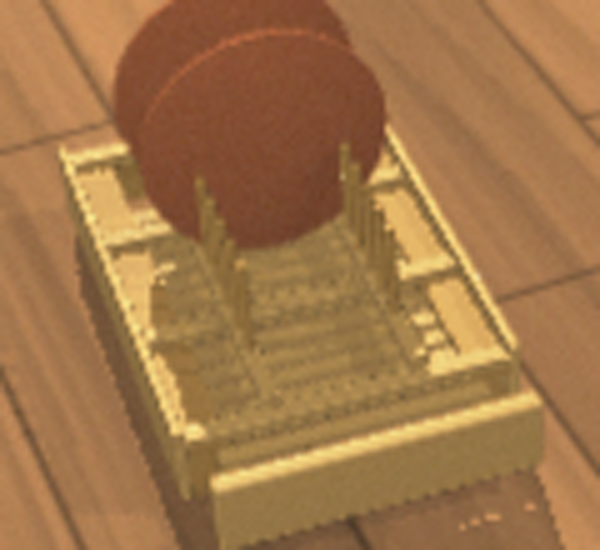

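Run:
```python
from h import *
t=manip.camera("top"); sd=manip.camera("side")
P=lambda x,y:(x/4.7+100-.4,y/4.7+165-.4)
S=lambda x,y:(x/5+180-.4,y/5+110-.4)
T={k:onz(t,P(*v),z) for k,v,z in [('barUL',(709,118),84),('barUR',(733,118),84),('barDL',(668,470),84),('barDR',(692,470),84),('fr+x-y',(628,97),82),('fr-x-y',(582,475),82),('fr+x+y',(104,45),82),('fr-x+y',(43,420),82)]}
for k,v in T.items(): print(k,v.round(1))
print('side front top edge',onz(sd,S(213,482),84).round(1),onz(sd,S(541,400),84).round(1))
u=T['barUL']+T['barUR'];d=T['barDL']+T['barDR']
print('len',np.linalg.norm(u-d)/2,'mid',(u+d)/4, 'yaw x', np.degrees(np.arctan2(*(u-d)[[1,0]])))
f=T['fr+x-y']-T['fr+x+y'];print('frame long',np.linalg.norm(f),np.degrees(np.arctan2(f[1],f[0])))
f=T['fr-x-y']-T['fr-x+y'];print('frame long',np.linalg.norm(f),np.degrees(np.arctan2(f[1],f[0])))
c=sum(T[k] for k in T if k[0]=='f')/4; print('frame ctr',c)
def fit(th):
  for c in(t,sd):
    m=manip.masks_of(th,c)
    for q in m[:2]: 
        r,cc=np.where(q["pixels"]); print(th,c is t,q["xy"],round(q["score"],2),r.size,r.min(),r.max(),cc.min(),cc.max())
fit("tumbler")
# tumbler fit by top mask: silhouettes
from scipy.optimize import minimize
def sil(c,x,y):
    a=np.linspace(0,2*np.pi,40)
    pts=[proj(c,(x+37*np.cos(k),y+37*np.sin(k),0)) for k in a]+[proj(c,(x+26*np.cos(k),y+26*np.sin(k),110)) for k in a]
    return cv2.convexHull(np.array(pts,np.float32))
masks=[(c,manip.masks_of("tumbler",c)[0]["pixels"]) for c in (t,sd)]
def iou(c,m,p):
    S=8;h=sil(c,*p).reshape(-1,2)
    x0,y0=np.array(h.min(0)-15).astype(int);
    big=np.zeros((60*S,60*S),np.uint8);cv2.fillConvexPoly(big,np.round((h-[x0,y0]+.5)*S).astype(np.int32),1)
    mm=np.kron(m[y0:y0+60,x0:x0+60],np.ones((S,S)))>0; big=big[:mm.shape[0],:mm.shape[1]]>0
    return (mm&big).sum()/(mm|big).sum()
for use in([0],[1],[0,1]):
    r=minimize(lambda p:-sum(iou(*masks[i],p) for i in use),(508,-340),method='Nelder-Mead',options=dict(initial_simplex=[[508,-340],[520,-345],[500,-352]]))
    print(use,r.x.round(1),-r.fun)
```

```text
barUL [569.2  -9.2  84. ]
barUR [569.6 -25.3  84. ]
barDL [332.4   8.9  84. ]
barDR [332.8  -6.8  84. ]
fr+x-y [582.7  46.   82. ]
fr-x-y [327.9  65.   82. ]
fr+x+y [609.5 401.6  82. ]
fr-x+y [354.8 419.2  82. ]
side front top edge [3.367e+02 1.000e-01 8.400e+01] [571.7 -23.5  84. ]
len 237.47264209885893 mid [450.982948    -8.09729984  84.        ] yaw x -4.410261995523451
frame long 356.5217787626434 -94.30653070996381
frame long 355.2606723329563 -94.33901824525546
frame ctr [468.72628554 232.94037237  82.        ]
tumbler True [355.9, 215.9] 0.63 493 202 227 342 366
tumbler False [313.3, 271.6] 0.8 730 251 288 304 327
[0] [ 507.4 -344.7] 0.9602522273811017
[1] [ 509.2 -347.5] 0.9578150912106136
[0, 1] [ 508.6 -346. ] 1.884763445658542
```

```bash
cat >> h.py <<'E'
def delta(pos,yaw_deg):
    s=manip.read_state(); R0=R.from_euler('xyz',s["eef_rot"]); R1=R.from_euler('xyz',[-np.pi/2,0,np.radians(yaw_deg)])
    d=R0.inv().apply(np.array(pos)-s["eef_pos"]); r=np.degrees((R0.inv()*R1).as_rotvec())
    print("t",round(s["clock"],2),"pos",s["eef_pos"].round(1),"shift",d.round(1),"turn",r.round(2),"F",s["wrist_force"].round(2),"gap",round(s["finger_gap"],1)); return d,r
E
python3 - <<'E'
from h import *
delta((212.5,507.3,360),-22.74)
delta((451,-8,360),-4.36)
delta((451,-8,73),-4.36)
E
python3 -m jog '[0,-20,0,0,0,0, 0,-50,0,0,0,0, 0,-85,0,0,0,0, 0,-115,0,0,0,0, 0,-130,0,0,0,0, 0,-133,0,0,0,0]' 44 25
```

```text
t 1.4 pos [212.6 507.2 227.4] shift [-1.000e-01 -1.326e+02  0.000e+00] turn [0. 0. 0.] F [-0.53 -0.79  0.09] gap 94.0
t 1.4 pos [212.6 507.2 227.4] shift [ 419.  -132.5 -383.1] turn [  0.   -18.38   0.  ] F [-0.53 -0.79  0.09] gap 94.0
t 1.4 pos [212.6 507.2 227.4] shift [ 419.   154.5 -383.1] turn [  0.   -18.38   0.  ] F [-0.53 -0.79  0.09] gap 94.0
clock: 1.9
eef_pos: [212.8, 507.7, 363.6]
eef_rot: [-1.566, -0.0, -0.397]
wrist_force: [-0.0, -0.3, -0.2]
finger_gap: 57.7
```

```bash
python3 -m jog '[13,0,-12,0,-1,0, 38,0,-35,0,-2,0, 67,0,-61,0,-3,0, 96,0,-88,0,-5,0, 126,0,-115,0,-6,0, 155,0,-142,0,-7,0, 185,0,-169,0,-8,0, 214,0,-196,0,-10,0, 244,0,-223,0,-11,0, 273,0,-250,0,-12,0]'
python3 - <<'E'
from h import *
delta((451,-8,180),-4.36)
E
```

```text
clock: 2.73
eef_pos: [367.8, 169.2, 359.4]
eef_rot: [-1.571, 0.001, -0.186]
wrist_force: [0.8, 0.3, 0.6]
finger_gap: 44.0
t 2.73 pos [367.8 169.2 359.4] shift [ 114.7  179.3 -158.7] turn [ 0.03 -6.31 -0.06] F [0.82 0.3  0.63] gap 44.0
```

```bash
python3 -m jog '[22,0,-30,0,-2,0, 44,0,-61,0,-3,0, 66,0,-92,0,-4,0, 88,0,-123,0,-5,0, 105,20,-146,0,-6,0, 113,60,-157,0,-6.3,0, 115,100,-159,0,-6.3,0, 115,140,-159,0,-6.3,0, 115,172,-159,0,-6.3,0, 115,179,-159,0,-6.3,0]'
python3 - <<'E'
from h import *
c=manip.camera("wrist"); save(c,'pics/w1.png'); t=manip.camera("side"); save(t,'pics/s1.png')
delta((451,-8,73),-4.36)
print(proj(c,(451,-8,84)))
for y in (-1,1):
  for x in(-120,120):
    a=np.radians(-4.36);p=np.array([451+x*np.cos(a)-9*y*np.sin(a),-8+x*np.sin(a)+9*y*np.cos(a),84]);print(proj(c,p).round(1))
E
```

```text
clock: 3.57
eef_pos: [448.4, -6.4, 175.8]
eef_rot: [-1.571, 0.009, -0.078]
wrist_force: [0.1, 0.5, 0.5]
finger_gap: 43.8
t 3.67 pos [450.4  -6.4 180.4] shift [  1.1 107.4  -1.6] turn [-0.   -0.08 -0.19] F [-0.5   0.06  0.24] gap 44.3
[280.73670505 221.48529958]
[268.7  75.7]
[272.1 337.5]
[291.6  75.6]
[290.3 337.4]
```

View pics/w1.png

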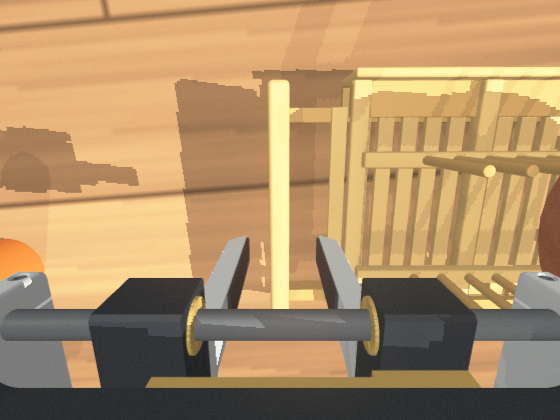

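View pics/s1.png

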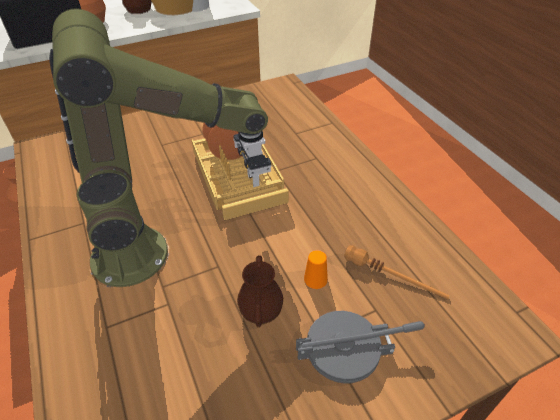

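The wrist view shows the bar between the open fingers, at columns 269–290. The prediction was 269–292, so it agrees. Next I descend and close.

```bash
python3 -m jog '[1,12,-1,0,0,0, 1,30,-1,0,0,0, 1,50,-1,0,0,0, 1,70,-1,0,0,0, 1,88,-1,0,0,0, 1,100,-1,0,0,0, 1,106,-1,0,0,0, 1,107,-1,0,0,0, 1,107,-1,0,0,0]' && python3 -m jog '[0,0,0,0,0,0, 0,0,0,0,0,0, 0,0,0,0,0,0, 0,0,0,0,0,0, 0,0,0,0,0,0, 0,0,0,0,0,0]' 0 25
python3 - <<'E'
from h import *
delta((451,-8,73),-4.36)
E
```

```text
clock: 4.42
eef_pos: [452.8, -7.6, 75.7]
eef_rot: [-1.571, -0.002, -0.077]
wrist_force: [1.0, 0.9, -0.2]
finger_gap: 44.1
clock: 4.92
eef_pos: [452.2, -7.6, 74.8]
eef_rot: [-1.571, -0.001, -0.077]
wrist_force: [-2.1, -1.2, 6.1]
finger_gap: 17.8
t 4.92 pos [452.2  -7.6  74.8] shift [-1.2  1.8 -0.5] turn [ 0.01 -0.07  0.04] F [-2.05 -1.23  6.14] gap 17.8
```

```bash
python3 -m jog '[0,0,-2,0,0,0, 0,0,-7,0,0,0, 0,0,-14,0,0,0, 0,0,-21,0,0,0, 0,0,-28,0,0,0, 0,0,-35,0,0,0, 0,0,-41,0,0,0, 0,0,-46,0,0,0, 0,0,-49,0,0,0, 0,0,-50,0,0,0]'
python3 - <<'E'
from h import *
delta((452.2,-7.6,74.8),-4.36)
E
```

```text
clock: 5.75
eef_pos: [448.5, -57.7, 74.9]
eef_rot: [-1.571, -0.001, -0.078]
wrist_force: [0.3, 1.9, 5.1]
finger_gap: 17.8
t 5.75 pos [448.5 -57.7  74.9] shift [-0.2  0.1 50.2] turn [-0.01 -0.1   0.06] F [0.31 1.9  5.15] gap 17.8
```

```bash
python3 -m jog '[0,0,-2,0,0,0, 0,0,-6,0,0,0, 0,0,-10,0,0,0, 0,0,-14,0,0,0, 0,0,-18,0,0,0, 0,0,-22,0,0,0, 0,0,-26,0,0,0, 0,0,-28,0,0,0, 0,0,-30,0,0,0]';  python3 - <<'E'
from h import *
delta((452.2,-7.6,74.8),-4.36)
t=manip.camera("top"); save(t,'pics/t2.png')
a=cv2.imread('pics/t2.png')[165:285,130:300]
cv2.imwrite('pics/t2z.png',cv2.resize(a,None,fx=4.7,fy=4.7,interpolation=2))
E
```

```text
clock: 6.5
eef_pos: [446.3, -87.4, 74.9]
eef_rot: [-1.571, -0.001, -0.077]
wrist_force: [0.6, 1.1, 6.3]
finger_gap: 17.6
t 6.5 pos [446.3 -87.4  74.9] shift [-0.3  0.1 80. ] turn [-0.01 -0.08  0.07] F [0.55 1.14 6.34] gap 17.6
```

View pics/t2z.png

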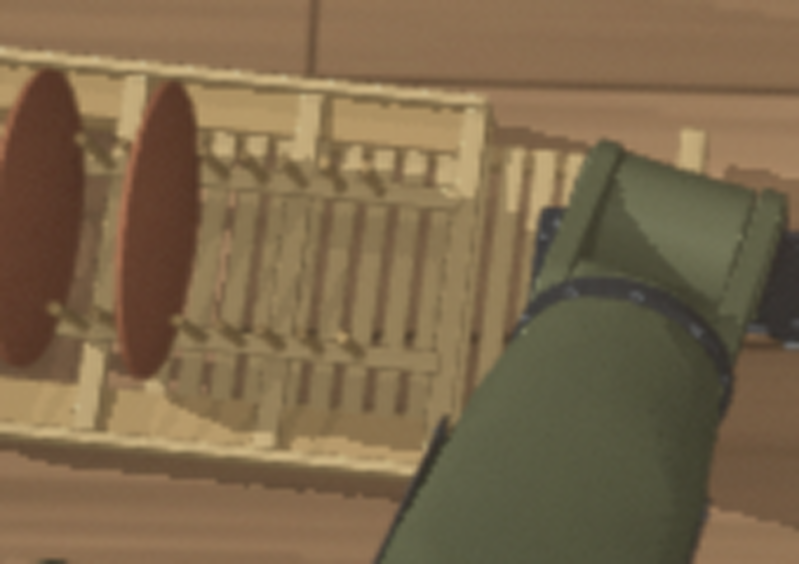

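```bash
cat > chk.py <<'E'
import sys,numpy as np
from cell import manip
s=manip.read_state(); f=s["wrist_force"]; p=f[0]*.076+f[1]*.997
d=(np.array([452.2,-7.6])-s["eef_pos"][:2])@np.array([.076,.997])
print("t %.2f travel %.2f pull %.2f gap %.1f"%(s["clock"],d,p,s["finger_gap"])); sys.exit(1 if p>float(sys.argv[1]) else 0)
E
python3 -m jog '[0,0,-1,0,0,0, 0,0,-2,0,0,0, 0,0,-3,0,0,0]' >/dev/null; python3 chk.py 4.5 && python3 -m jog '[0,0,-1,0,0,0, 0,0,-2,0,0,0, 0,0,-3,0,0,0]' >/dev/null; python3 chk.py 4.5 && python3 -m jog '[0,0,-1,0,0,0, 0,0,-2,0,0,0, 0,0,-3,0,0,0]' >/dev/null; python3 chk.py 4.5
```

```text
t 6.80 travel 82.88 pull 2.40 gap 17.8
t 7.05 travel 85.89 pull 2.37 gap 17.6
t 7.30 travel 88.88 pull 2.49 gap 17.9
```

```bash
python3 -m jog '[0,0,-1,0,0,0, 0,0,-2,0,0,0]' >/dev/null; python3 chk.py 4.5 && python3 -m jog '[0,0,-1,0,0,0, 0,0,-2,0,0,0]' >/dev/null && python3 chk.py 4.5 && python3 -m jog '[0,0,-1,0,0,0, 0,0,-2,0,0,0]' >/dev/null && python3 chk.py 4.5 && python3 -m jog '[0,0,-1,0,0,0, 0,0,-2,0,0,0]' >/dev/null && python3 chk.py 4.5 && python3 -m jog '[0,0,-1,0,0,0, 0,0,-2,0,0,0]' >/dev/null && python3 chk.py 4.5 && python3 -m jog '[0,0,-1,0,0,0, 0,0,-2,0,0,0]' >/dev/null && python3 chk.py 4.5 && python3 -m jog '[0,0,-1,0,0,0, 0,0,-2,0,0,0]' >/dev/null && python3 chk.py 4.5 && python3 -m jog '[0,0,-1,0,0,0, 0,0,-2,0,0,0]' >/dev/null && python3 chk.py 4.5 && python3 -m jog '[0,0,-1,0,0,0, 0,0,-2,0,0,0]' >/dev/null && python3 chk.py 4.5 && python3 -m jog '[0,0,-1,0,0,0, 0,0,-2,0,0,0]' >/dev/null && python3 chk.py 4.5
```

```text
t 7.47 travel 90.87 pull 1.76 gap 17.9
t 7.63 travel 92.88 pull 1.58 gap 18.1
t 7.80 travel 94.88 pull 1.60 gap 18.3
t 7.97 travel 96.89 pull 2.54 gap 18.1
t 8.13 travel 98.92 pull 2.85 gap 18.0
t 8.30 travel 100.90 pull 2.61 gap 17.6
t 8.47 travel 102.90 pull 2.66 gap 17.7
t 8.63 travel 104.92 pull 1.72 gap 18.0
t 8.80 travel 106.90 pull 2.68 gap 18.0
t 8.97 travel 108.91 pull 2.02 gap 17.6
```

```bash
python3 -m jog '[0,0,-1,0,0,0, 0,0,-2,0,0,0]' >/dev/null; python3 chk.py 4.5 && python3 -m jog '[0,0,-1,0,0,0, 0,0,-2,0,0,0]' >/dev/null && python3 chk.py 4.5 && python3 -m jog '[0,0,-1,0,0,0, 0,0,-2,0,0,0]' >/dev/null && python3 chk.py 4.5 && python3 -m jog '[0,0,-1,0,0,0, 0,0,-2,0,0,0]' >/dev/null && python3 chk.py 4.5 && python3 -m jog '[0,0,-1,0,0,0, 0,0,-2,0,0,0]' >/dev/null && python3 chk.py 4.5 && python3 -m jog '[0,0,-1,0,0,0, 0,0,-2,0,0,0]' >/dev/null && python3 chk.py 4.5 && python3 -m jog '[0,0,-1,0,0,0, 0,0,-2,0,0,0]' >/dev/null && python3 chk.py 4.5 && python3 -m jog '[0,0,-1,0,0,0, 0,0,-2,0,0,0]' >/dev/null && python3 chk.py 4.5 && python3 -m jog '[0,0,-1,0,0,0, 0,0,-2,0,0,0]' >/dev/null && python3 chk.py 4.5 && python3 -m jog '[0,0,-1,0,0,0, 0,0,-2,0,0,0]' >/dev/null && python3 chk.py 4.5 && python3 -m jog '[0,0,-1,0,0,0, 0,0,-2,0,0,0]' >/dev/null && python3 chk.py 4.5 && python3 -m jog '[0,0,-1,0,0,0, 0,0,-2,0,0,0]' >/dev/null && python3 chk.py 4.5
```

```text
t 9.13 travel 110.92 pull 2.57 gap 17.8
t 9.30 travel 112.94 pull 1.90 gap 18.0
t 9.47 travel 114.92 pull 3.07 gap 17.7
t 9.63 travel 116.94 pull 1.49 gap 18.0
t 9.80 travel 118.93 pull 2.34 gap 18.3
t 9.97 travel 120.96 pull 2.31 gap 17.7
t 10.13 travel 122.94 pull 2.25 gap 18.0
t 10.30 travel 124.96 pull 1.50 gap 18.0
t 10.47 travel 126.95 pull 2.15 gap 17.8
t 10.63 travel 128.96 pull 2.52 gap 17.6
t 10.80 travel 130.96 pull 2.32 gap 17.9
t 10.97 travel 132.87 pull 4.57 gap 17.7
```

```bash
python3 -m jog '[0,0,-1,0,0,0]' >/dev/null; python3 chk.py 6.5 && python3 -m jog '[0,0,-1,0,0,0]' >/dev/null && python3 chk.py 6.5
```

```text
t 11.05 travel 133.73 pull 6.42 gap 17.6
t 11.13 travel 134.58 pull 8.04 gap 18.2
```

```bash
python3 -m jog '[0,0,1,0,0,0, 0,0,3,0,0,0, 0,0,5.5,0,0,0, 0,0,8,0,0,0, 0,0,10.5,0,0,0, 0,0,13,0,0,0, 0,0,14.5,0,0,0, 0,0,15.3,0,0,0, 0,0,15.3,0,0,0, 0,0,15.3,0,0,0]' ; python3 chk.py 6.5; python3 -m jog '[0,0,0,0,0,0,0,0,0,0,0,0,0,0,0,0,0,0,0,0,0,0,0,0]' 44; python3 chk.py 6
```

```text
clock: 11.97
eef_pos: [443.3, -126.9, 74.9]
eef_rot: [-1.571, -0.002, -0.077]
wrist_force: [3.6, -0.1, 6.6]
finger_gap: 17.7
t 11.97 travel 119.62 pull 0.17 gap 17.7
clock: 12.3
eef_pos: [442.4, -126.8, 74.1]
eef_rot: [-1.571, 0.001, -0.078]
wrist_force: [0.3, -0.1, -0.3]
finger_gap: 41.1
t 12.30 travel 119.55 pull -0.10 gap 41.1
```

```bash
python3 -m jog '[0,-8,0,0,0,0, 0,-25,0,0,0,0, 0,-50,0,0,0,0, 0,-80,0,0,0,0, 0,-105,0,0,0,0, 0,-118,0,0,0,0, 0,-125,0,0,0,0, 0,-126,0,0,0,0]' 94 12
python3 - <<'E'
from h import *
delta((508.6,-346,200),-4.36)
delta((508.6,-346,88),-4.36)
E
```

```text
clock: 12.97
eef_pos: [443.0, -127.0, 201.8]
eef_rot: [-1.571, -0.002, -0.077]
wrist_force: [0.1, 0.3, -0.1]
finger_gap: 92.4
t 12.97 pos [ 443.  -127.   201.8] shift [  82.3    2.  -213.3] turn [ 0.03 -0.07  0.11] F [ 0.06  0.29 -0.07] gap 92.4
t 12.97 pos [ 443.  -127.   201.8] shift [  82.1  114.  -213.2] turn [ 0.03 -0.07  0.11] F [ 0.06  0.29 -0.07] gap 92.4
```

```bash
python3 -m jog '[4,0,-10,0,0,0, 14,0,-36,0,0,0, 26,0,-67,0,0,0, 38,0,-99,0,0,0, 50,0,-130,0,0,0, 62,0,-161,0,0,0, 72,0,-187,0,0,0, 79,0,-205,0,0,0, 82,0,-212,0,0,0, 82,0,-213,0,0,0]'
python3 - <<'E'
from h import *
c=manip.camera("wrist"); save(c,'pics/w3.png'); t=manip.camera("top"); save(t,'pics/t3.png')
a=cv2.imread('pics/t3.png')[165:285,130:300]
cv2.imwrite('pics/t3z.png',cv2.resize(a,None,fx=4.7,fy=4.7,interpolation=2))
delta((508.6,-346,88),-4.36)
p=[proj(c,(508.6+26*np.cos(k),-346+26*np.sin(k),110)) for k in np.arange(0,6.2,np.pi/2)]; print(np.round(p,1))
for m in manip.masks_of("tumbler",c)[:2]:
    r,cc=np.where(m["pixels"]); print(m["score"],r.min(),r.max(),cc.min(),cc.max())
E
```

```text
clock: 13.8
eef_pos: [507.6, -346.8, 198.6]
eef_rot: [-1.569, 0.002, -0.079]
wrist_force: [-0.7, 0.1, 0.1]
finger_gap: 93.9
t 13.9 pos [ 507.7 -345.1  199.5] shift [  1.1 111.5  -0.9] turn [-0.06 -0.07 -0.07] F [0.75 0.62 0.31] gap 93.5
[[285.4 247.5]
 [312.8 217.7]
 [280.8 190.9]
 [253.7 222.2]]
0.6 164 247 253 312
```

View pics/w3.png

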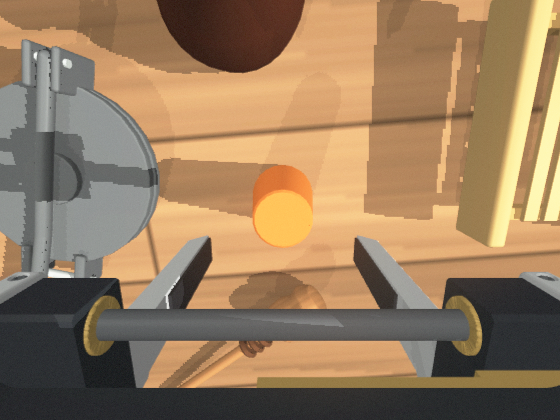

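View pics/t3z.png

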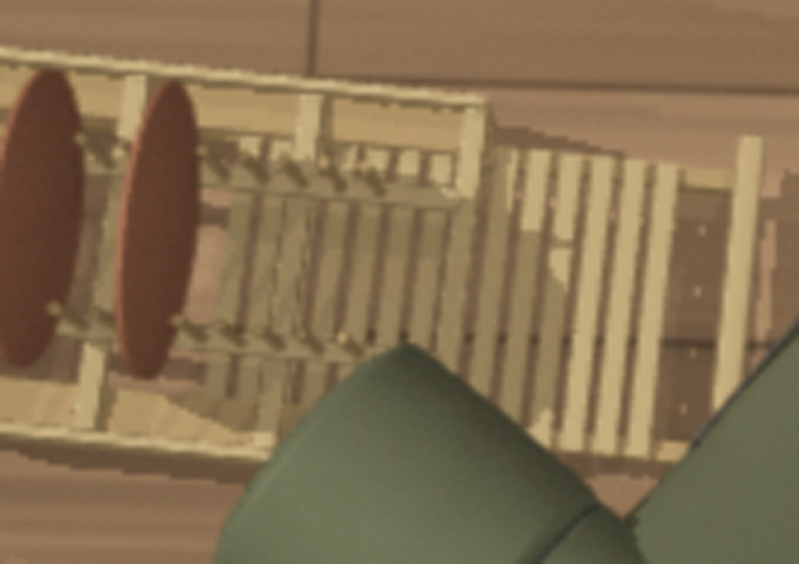

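The wrist view shows the tumbler's top at columns 253–312, matching the prediction. In the top view the wing is out with its slats clear. Next I descend and grip.

```bash
python3 -m jog '[1,10,-1,0,0,0, 1,28,-1,0,0,0, 1,48,-1,0,0,0, 1,68,-1,0,0,0, 1,88,-1,0,0,0, 1,102,-1,0,0,0, 1,110,-1,0,0,0, 1,111,-1,0,0,0, 1,111,-1,0,0,0]'; python3 -m jog '[0,0,0,0,0,0,0,0,0,0,0,0,0,0,0,0,0,0,0,0,0,0,0,0,0,0,0,0,0,0,0,0,0,0,0,0,0,0,0,0,0,0,0,0,0,0,0,0]' 40 12
```

```text
clock: 14.7
eef_pos: [509.1, -346.3, 89.5]
eef_rot: [-1.571, 0.0, -0.077]
wrist_force: [0.2, 0.5, 0.5]
finger_gap: 93.9
clock: 15.37
eef_pos: [509.0, -346.8, 89.7]
eef_rot: [-1.571, -0.0, -0.077]
wrist_force: [0.3, -0.4, 2.1]
finger_gap: 60.5
```

```bash
python3 -m jog '[0,-4,0,0,0,0, 0,-12,0,0,0,0, 0,-25,0,0,0,0, 0,-45,0,0,0,0, 0,-70,0,0,0,0, 0,-95,0,0,0,0, 0,-117,0,0,0,0, 0,-132,0,0,0,0, 0,-139,0,0,0,0, 0,-140,0,0,0,0]'
python3 - <<'E'
from h import *
c=manip.camera("side"); save(c,'pics/s4.png'); cv2.imwrite('pics/s4z.png',cv2.resize(c["img"][130:330,200:400,::-1],None,fx=3,fy=3))
delta((448.7,-38.5,230),-4.36)
delta((448.7,-38.5,142),-4.36)
E
```

```text
clock: 16.2
eef_pos: [509.3, -346.9, 231.7]
eef_rot: [-1.572, -0.003, -0.077]
wrist_force: [0.8, -0.5, -1.1]
finger_gap: 59.9
t 16.25 pos [ 509.  -346.7  230.3] shift [-84.    0.  302.6] turn [ 0.04 -0.07  0.06] F [-0.19 -0.98 -0.95] gap 60.4
t 16.25 pos [ 509.  -346.7  230.3] shift [-84.1  88.  302.7] turn [ 0.04 -0.07  0.06] F [-0.19 -0.98 -0.95] gap 60.4
```

View pics/s4z.png

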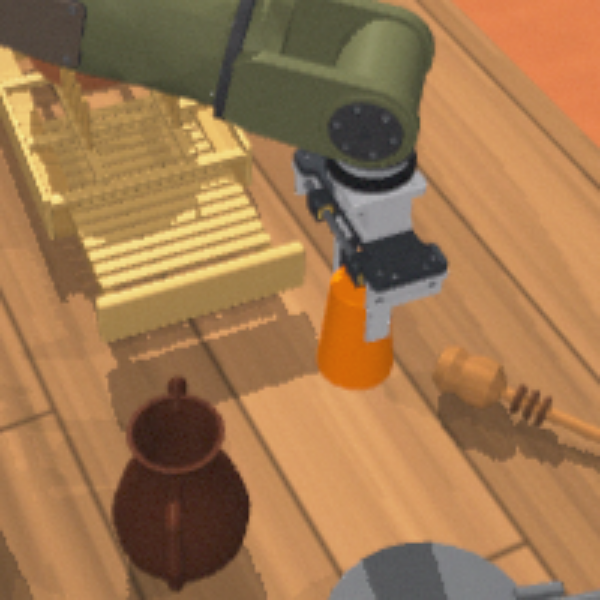

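The tumbler is held upright and clear of everything. The bar shows at about (100–305, 250–330) in the zoom. Next I carry it over.

```bash
python3 -m jog '[-2,0,6,0,0,0, -6,0,21,0,0,0, -12,0,44,0,0,0, -19,0,70,0,0,0, -27,0,97,0,0,0, -34,0,124,0,0,0, -42,0,151,0,0,0, -50,0,178,0,0,0, -57,0,205,0,0,0, -64,0,230,0,0,0]' >/dev/null; python3 -m jog '[-7,0,24,0,0,0, -13,0,44,0,0,0, -17,0,60,0,0,0, -19,0,69,0,0,0, -20,0,72,0,0,0, -20,0,72.5,0,0,0,-20,0,72.5,0,0,0,-20,0,72.5,0,0,0]'
python3 - <<'E'
from h import *
delta((448.7,-38.5,142),-4.36)
c=manip.camera("wrist"); save(c,'pics/w5.png');c=manip.camera("side"); save(c,'pics/s5.png'); cv2.imwrite('pics/s5z.png',cv2.resize(c["img"][90:260,170:340,::-1],None,fx=3.5,fy=3.5))
E
```

```text
clock: 17.75
eef_pos: [448.7, -39.2, 229.2]
eef_rot: [-1.571, 0.0, -0.078]
wrist_force: [0.0, 0.6, -1.0]
finger_gap: 60.3
t 17.75 pos [448.7 -39.2 229.2] shift [ 0.  87.2  0.7] turn [ 0.01 -0.11 -0.02] F [ 0.03  0.6  -0.96] gap 60.3
```

View pics/w5.png

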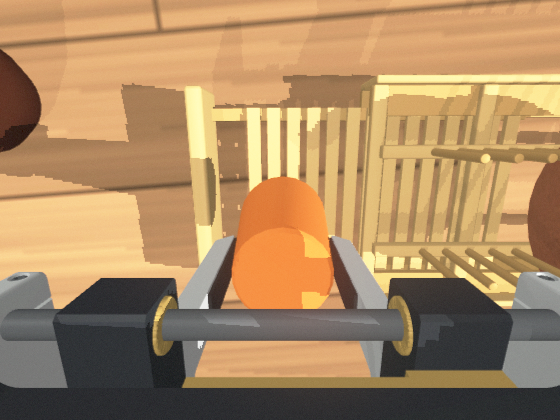

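View pics/s5z.png

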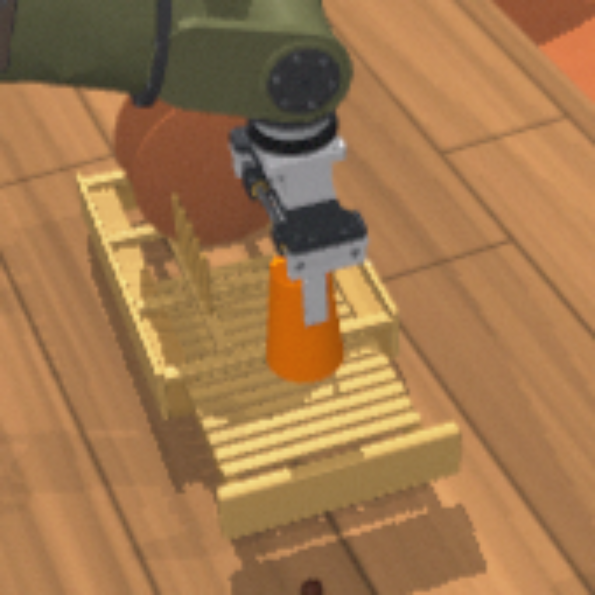

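```bash
python3 -m jog '[0,6,0.5,0,0,0, 0,18,0.5,0,0,0, 0,32,0.5,0,0,0, 0,46,0.5,0,0,0, 0,59,0.5,0,0,0, 0,70,0.5,0,0,0, 0,78,0.5,0,0,0, 0,83,0.5,0,0,0, 0,84,0.5,0,0,0, 0,84,0.5,0,0,0]'; python3 -m jog '[0,0.5,0,0,0,0,0,1,0,0,0,0]'|sed -n '2p;4p'; python3 -m jog '[0,0.5,0,0,0,0,0,1,0,0,0,0]'|sed -n '2p;4p'
```

```text
clock: 18.68
eef_pos: [448.7, -38.1, 145.4]
eef_rot: [-1.571, 0.0, -0.078]
wrist_force: [0.1, 0.0, 0.5]
finger_gap: 60.7
eef_pos: [448.9, -38.1, 144.9]
wrist_force: [0.0, -0.1, 0.2]
eef_pos: [448.8, -38.1, 143.7]
wrist_force: [0.6, 0.2, -1.1]
```

```bash
for i in 1; do python3 -m jog '[0,0.5,0,0,0,0,0,1,0,0,0,0]'|sed -n '2p;4p'; done; python3 -m jog '[0,0.5,0,0,0,0,0,1,0,0,0,0,0,1,0,0,0,0]'|sed -n '2p;4p'
```

```text
eef_pos: [448.7, -38.0, 142.5]
wrist_force: [-0.0, -0.1, -0.4]
eef_pos: [448.7, -38.1, 141.6]
wrist_force: [-0.6, 0.1, 2.3]
```

Contact felt: Fz went from about −0.7 to +2.3 N at z 141.6, where I expected 141.6. Next I release.

```bash
python3 -m jog '[0,0,0,0,0,0,0,0,0,0,0,0,0,0,0,0,0,0,0,0,0,0,0,0,0,0,0,0,0,0,0,0,0,0,0,0]' 84; python3 -m jog '[0,-3,0,0,0,0, 0,-12,0,0,0,0, 0,-30,0,0,0,0, 0,-55,0,0,0,0, 0,-85,0,0,0,0, 0,-115,0,0,0,0, 0,-140,0,0,0,0, 0,-155,0,0,0,0, 0,-160,0,0,0,0]'
python3 - <<'E'
from h import *
c=manip.camera("wrist"); save(c,'pics/w6.png');c=manip.camera("side"); save(c,'pics/s6.png'); cv2.imwrite('pics/s6z.png',cv2.resize(c["img"][90:260,170:340,::-1],None,fx=3.5,fy=3.5))
delta((300,-300,300),-4.36)
E
```

```text
clock: 19.93
eef_pos: [448.6, -38.1, 141.4]
eef_rot: [-1.571, 0.0, -0.077]
wrist_force: [0.1, -0.3, -0.8]
finger_gap: 84.2
clock: 20.68
eef_pos: [449.1, -38.1, 304.7]
eef_rot: [-1.571, -0.004, -0.077]
wrist_force: [0.3, -0.4, 0.2]
finger_gap: 84.2
t 20.78 pos [448.7 -38.1 302.2] shift [-128.     2.  -272.7] turn [ 0.01 -0.07  0.09] F [ 0.59  0.41 -0.32] gap 83.9
```

View pics/s6z.png

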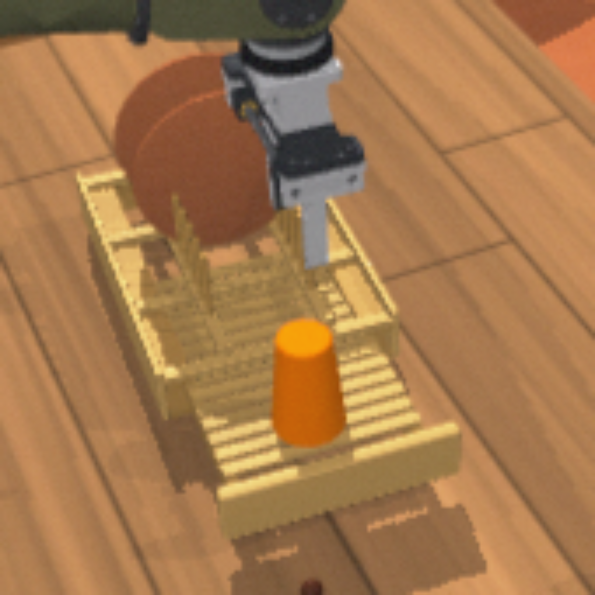

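View pics/w6.png

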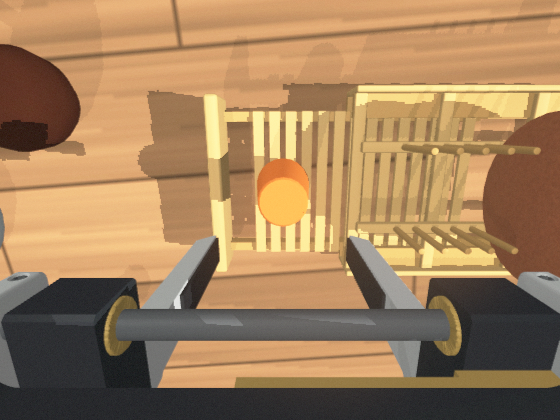

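The tumbler stands upright mid-wing, at about (305,385) in the zoomed side view. I'll move the arm aside for a clear top check.

```bash
python3 -m jog '[-2,0,-10,0,0,0, -6,0,-35,0,0,0, -12,0,-65,0,0,0, -18,0,-95,0,0,0, -24,0,-125,0,0,0, -30,0,-155,0,0,0, -36,0,-185,0,0,0, -42,0,-215,0,0,0, -46,0,-240,0,0,0, -47,0,-250,0,0,0]'
python3 - <<'E'
from h import *
t=manip.camera("top"); save(t,'pics/t7.png')
cv2.imwrite('pics/t7z.png',cv2.resize(t["img"][165:285,130:300,::-1],None,fx=4.7,fy=4.7,interpolation=2))
P=lambda x,y:((x+.5-2.35)/4.7+130,(y+.5-2.35)/4.7+165)
for x,y in((441.9,-127.2),): print('bar pred zoom',[(np.round((proj(t,(x+s*.997*120+k*.076*9,y-s*.076*120+k*.997*9,84))-[130,165])*4.7)) for s in(-1,1) for k in(-1,1)])
print('tumbler top pred',[np.round((proj(t,(448.7+a,-38.5+b,162))-[130,165])*4.7) for a,b in((26,0),(-26,0),(0,26),(0,-26))])
E
```

```text
clock: 21.62
eef_pos: [380.8, -286.3, 300.0]
eef_rot: [-1.57, 0.002, -0.08]
wrist_force: [-0.8, 0.5, 0.3]
finger_gap: 84.0
bar pred zoom [array([733., 490.]), array([706., 487.]), array([768., 133.]), array([742., 131.])]
tumbler top pred [array([601., 233.]), array([598., 315.]), array([558., 273.]), array([640., 275.])]
```

View pics/t7z.png

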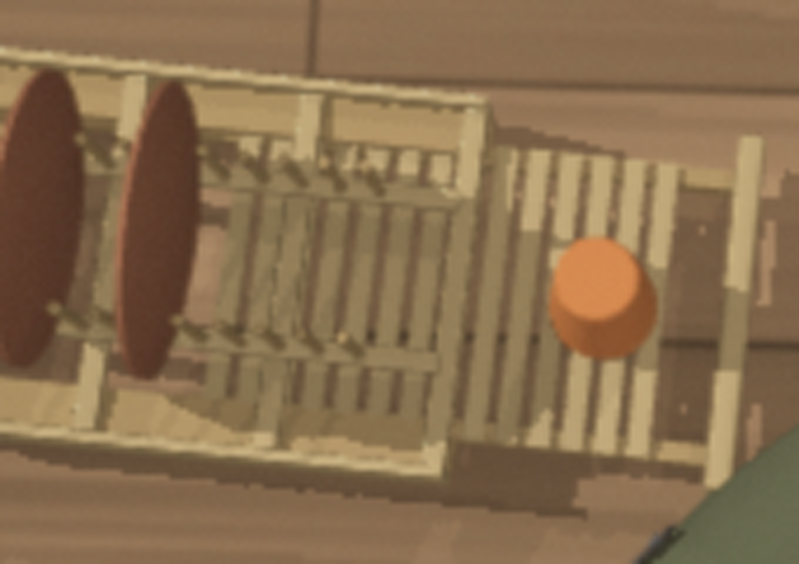

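View pics/t7.png

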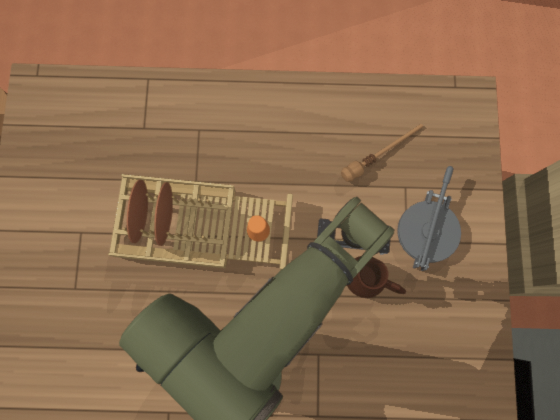

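The top view shows the bar at columns 737–765, against a predicted 742–768. The tumbler is centred on the slats at about (598,280) in the zoom, and everything else is where it started.

```bash
python3 -m jog '[0,0,0,0,0,0,0,0,0,0,0,0,0,0,0,0,0,0]'; python3 -c "
from cell import manip
print(manip.sign_off())"
```

```text
clock: 21.92
eef_pos: [382.7, -282.7, 301.3]
eef_rot: [-1.571, 0.0, -0.076]
wrist_force: [-0.4, -0.1, 0.5]
finger_gap: 83.9
the job is handed in; nothing more can be done
None
```

The wing is drawn out and eased back, and the orange tumbler stands mouth down on its slats. I handed the job in at about 22 s of the 61 s allowed.

- **Wing:** It ran freely at about 2 N until it began to bind roughly 131 mm from where it started. I stopped at 134.6 mm with about 8 N of pull, then eased it back 15.0 mm to 119.6 mm and let go.
- **Tumbler:** I gripped it at 12 N and set it down at the height expected for the slats, feeling about 2–3 N of contact before releasing.
- **Last checks:** The side, wrist and top pictures show the tumbler upright in the middle of the wing. The bar is within 1–2 mm of where it should be. The plates, pot, whisk and press look unmoved, and the robot touches nothing.
- **Small disagreements:**
  - The fingers closed to 60.5 mm on the tumbler instead of the 57 mm I expected, probably because the pads met the cone low down. The grip held.
  - I did not measure the run-free state after easing back on its own. The pull read about 0.2 N there just before release.

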